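Press the splined release key home in the card stand

ROBOT

A 6-joint arm with a two-finger parallel gripper is mounted at the origin on the work surface. World frame = base frame: x ahead of the robot, y to its left, z up, the work surface at z = 0. Lengths are in m, angles in rad, forces in N, time in s.
With the tool pointing down it reaches from about 0.35 to 0.975 m from the base axis. Payload 4.9 kg.
Tool frame: the origin (TCP) lies between the finger pads; the fingertips stand 17 mm ahead of it and the grasp point (between the pads) lies 2 mm behind it; z points along the fingers, y is the direction in which the jaws open and shut (so a half turn about z gives the same grasp; the last joint's range is limited). The gripper opens to 85 mm and grips with 20 to 120 N. Pads are 22 mm wide; open, the fingers measure 114 mm over their backs; the gripper's body (76 mm by 85 mm) begins 54 mm behind the grasp point. The pads swing forward as they close: fully open they stand 13 mm farther back than shut.
Start: joints at [1.105, 0.053, 1.613, -0, 1.476, -0.119], TCP at [0.212, 0.588, 0.216] pointing down, gripper open.
Joint ranges: [-3.01, 3.01], [-1.01, 2.22], [0.06, 2.58], [-1.02, 4.17], [0.09, 2.62], [-3.14, 3.14]. Speed limits (rad/s): [2.57, 2.57, 3.14, 3.14, 3.14, 3.14].

INTERFACE

Orientations are given as a unit quaternion [w, x, y, z].
In Python, from plant import state, grab_frame, camera_model, job_done, find_in, silhouettes, landmark_of gives the robot as it stands.
- The arm moves only by the shell command python3 -m crank 'ROWS'. ROWS is JSON, a list of rows, each an object with "angular": the turn, a rotation vector about the tool's x, y, z each as a share of 5 degrees, from -1 to 1, a list of three; "delta_pos": the shift along the tool's x, y, z each as a share of 3 cm, from -1 to 1, a list of three; "gripper": the opening, from 0 (shut) to 1 (fully open). In form: [{"angular": [ax, ay, az], "delta_pos": [tx, ty, tz], "gripper": gripper}, ...]. A call has 1 to 12 rows; each row shifts and turns the commanded pose from where the row before left it, along the tool's axes as they then stand; what a row does not reach is not made up. A row lasts 1/8 s, in which the tool goes at most 62.5 mm and 10.7 degrees, less where a joint would pass 70% of its speed; a pose out of reach is approached as far as the arm can. A call with a number of a shift or a turn outside -1 to 1 is refused whole. A call with a gripper value outside its range is refused whole. The fingers move at their own pace and stop on an object; the grip force is fixed at half the most. Time passes only in rows, so rows that do not move let the fingers close. It gives the time, the measured TCP pose, the force and the opening at its end, in the units of the state.
- state(): the state, without advancing time (a new reading comes with each control period).
- grab_frame(name): name is "side" or "top"; returns the picture (400x640x3 uint8, red, green, blue); there is no depth.
- camera_model(name): a dict with "camera_matrix" (3x3 intrinsics, pixels), "rvec" (rotation vector, rad) and "tvec" (3), from world to camera coordinates, as OpenCV has them. Camera axes: x right, y down, z forward; pixel columns grow to the right and rows downward; lengths in m; the calibration is good to about 2 mm. A picture is of the moment at which its call begins. camera_model takes no time and is no camera call.
- job_done(): hands the job in, once; it reports no verdict.
Trained networks look in the newest picture that a camera, given by its name, has taken for a name from the list of things; names that differ only in an ending like _2 or _b are one class to them, and where a whole thing is asked for, a point or a joint stands for the part that bears it (a point fixed in the world has none). Each returns a list of dicts, best first, with "conf" (0 to 1); they miss things now and then, are a little off and sometimes report something else, mostly with a low value. They report only what shows in the picture. A call takes as long as a camera call. They do not tell look-alikes from the thing itself.
- find_in(camera, target): "bbox" ([left, top, right, bottom] in pixels, round what is visible of it).
- silhouettes(camera, target): "mask" (400x640 bool, what is visible of it) and "bbox" ([left, top, right, bottom] in pixels, round what is visible of it).
- landmark_of(camera, target): "pixel" ([column, row] in pixels: a listed point, or the origin of a listed thing).
The state is a dict: "time": time; "joint_pos": joint angles; "joint_vel": joint speeds; "joint_efforts": joint torques, N m; "tool_pos": TCP position; "tool_rot": TCP orientation; "contact_force": force on the tool from outside, world axes, zero at the start; "ft_torque": the same for the moment, N m; "gripper_width": opening from 0.0 (shut) to 1.0 (fully open).
Only numpy, scipy, OpenCV 4.12 (cv2) and the standard library are available. Lean on these libraries where they do the work, as an engineer would, in place of code of your own. Each camera call takes 0.05 s, during which the arm holds its last target.

TASK

Lift the red-handled release key out of its wooden rest, turn it until its four splines line up with the cross-shaped brass socket on the walnut card stand, slide it straight in until its collar is fully down on the brass, and keep pressing it there against the spring so that the card clamp stays open. Finish while still gripping the key and pressing it down; do not let go. Leave the two thimbles, the turtle and the pear-shaped weight where they are.

Things in the scene. Friction and masses are not known exactly. Their poses are not given: they have to be found in the camera images.
- key_grip (a point): Loose release key (about 0.14 kg), upright in its rest. This point: centre of its red square handle, 24 x 24 mm, 46 mm tall, flats facing the key's own x and y axes; z up along the key. Under the handle a round steel collar, 34 mm diameter, 5 mm thick, its underside 28 mm below this point; then the splined stem. The key looks and fits the same after every quarter turn.
- key_tip (a point): Centre of the lower end of the key's stem, 56 mm below key_grip; same axes. The steel stem is 28 mm long, its four splines form a plus sign along the key's x and y axes (24 mm tip to tip, each 8 mm thick; the last 7 mm step down to 20 mm and 5 mm as a lead-in).
- socket (a point): Centre of the socket's mouth in the top of the 48 mm square brass block on the stand, 44 mm above the shelf; z up. Cross-shaped vertical slot, arms along this point's x and y axes (same as the stand's), 28 mm tip to tip, 11.5 mm wide, 39 mm deep, square-edged. The block does not turn; the key fits in any quarter turn. Fully home the collar lies on the brass, key_grip 28 mm above here.
- plunger (a joint): Sprung black plunger in the socket, its top 14 mm below the mouth. Travel in m: 0 up, grows as pushed down, 0.014 with the key fully home. Pushes back with 3 N at first, 9.3 N at 0.014, so an unpressed key rises by itself. A brass clamp rod in front of the cards moves out along the stand's -x by as much as the plunger goes down.
- stand: Walnut stand, fixed, 90 mm (its x) x 287 mm (its y, from -155 to +132 mm), base 20 mm thick, with six slanted grooves and four cards standing up to about 75 mm above the shelf between its y = -45 and +135 mm. Origin on the shelf surface; the socket lies at its y = -110 mm.
- rest: Wooden rest block, fixed, 64 x 64 mm, 34 mm tall, with a round hole 28 mm wide and 31 mm deep in which the key's stem hangs loosely, the collar lying on top. Origin at the centre of its underside.
- bronze_thimble: Bronze-coloured thimble, loose, 21 mm diameter, 25 mm tall, origin at the centre of its underside. Leave alone.
- bisque_thimble: White thimble, loose, 21 mm diameter, 25 mm tall, origin at the centre of its underside. Leave alone.
- turtle: Carved grey-green turtle, loose, about 64 x 46 mm, 24 mm tall, origin under its centre, head along its -x. Leave alone.
- pear_weight: Brass pear-shaped weight, loose, 50 mm diameter, 60 mm tall, origin at the centre of its underside. Leave alone.
Not all that is in view belongs to the job. There is more than one size of the part that bears key_grip; the job needs the middle-sized.

How it is judged:
On the way, in this order (a step that is already met when the one before it is completed fails the run):
1. the key is lifted clear of its rest (z of key_tip in the frame of rest above 0.036 m and contact force between the fingers and key above 1 N), for 0.2 s.
2. the splines are meshed, the stem at least 9 mm into the socket (z of key_tip in the frame of socket below -0.009 m and horizontal distance between key_tip and socket below 0.004 m and (angle between the x axis of key_tip and the x axis of socket, either way round below 0.2 rad or angle between the x axis of key_tip and the y axis of socket, either way round below 0.2 rad)), for 0.1 s.
At the end, for the whole second after the job is handed in: The key is meshed and upright (within 0.1 rad) in the socket, its collar within 2 mm of the brass, still gripped by the fingers, at rest and pressing on the spring plunger (over 12 mm down, over 4 N); the bystanders are within 25 mm of where they were (value of joint plunger above 0.012 m and z of key_tip in the frame of socket below -0.026 m and horizontal distance between key_tip and socket below 0.004 m and (angle between the x axis of key_tip and the x axis of socket, either way round below 0.2 rad or angle between the x axis of key_tip and the y axis of socket, either way round below 0.2 rad) and angle between key_tip's own z axis and vertical below 0.1 rad and contact force between the fingers and key above 2 N and contact force between key and plunger above 4 N and linear speed of key below 0.02 m/s and distance of each of bronze_thimble, bisque_thimble, turtle, pear_weight from where it was at the start of the episode below 0.025 m); the arm keeps its last pose, push and grip.
It fails at once if bronze-coloured thimble knocked away or over (distance of bronze_thimble from where it was at the start of the episode above 0.025 m or angle between bronze_thimble's own z axis and vertical above 0.5 rad).
It fails at once if white bisque thimble knocked away or over (distance of bisque_thimble from where it was at the start of the episode above 0.025 m or angle between bisque_thimble's own z axis and vertical above 0.5 rad).
It fails at once if soapstone turtle knocked away or over (distance of turtle from where it was at the start of the episode above 0.025 m or angle between turtle's own z axis and vertical above 0.5 rad).
It fails at once if brass pear weight knocked away or over (distance of pear_weight from where it was at the start of the episode above 0.025 m or angle between pear_weight's own z axis and vertical above 0.5 rad).
It also fails if it takes over 35 s, if anything falls off the work surface, if the arm or the gripper's body presses on something with over 40 N, if the wrist force passes 120 N, or if a joint passes its speed limit or range.

## Working session

There is one attempt and no reset: what is moved stays moved. The work goes in short steps, Python scripts to look and compute and a shell command to move; the robot and the scene stay as the last step left them, time stands still between calls to the robot, and variables do not carry over. Pictures are saved under pics/ and viewed, and the job is handed in when it is done.

```bash
ls; mkdir -p pics; python3 - <<'E'
from plant import *
import cv2
s=state(); print(s['time'],s['tool_pos'],s['tool_rot'],s['gripper_width'],s['contact_force'])
for c in ('side','top'):
    im=grab_frame(c); cv2.imwrite(f'pics/{c}0.png',im[:,:,::-1])
    m=camera_model(c); print(c,m)
    for t in ('key_grip','key_tip','socket','rest','stand'):
        try: print(t,[(round(d['conf'],2),[round(float(x)) for x in d['pixel']]) for d in landmark_of(c,t)])
        except Exception as e: print(t,e)
print(state()['time'])
E
```

```text
pics
0.0 [0.21212897 0.58721187 0.21516796] [-3.03117957e-04  1.72531117e-01  9.85003537e-01 -9.76353732e-04] 1.0042120546960551 [-0.20283078 -0.34179165  1.36132525]
side {'camera_matrix': array([[397.43333173,   0.        , 314.291837  ],
       [  0.        , 397.43333173, 199.80478714],
       [  0.        ,   0.        ,   1.        ]]), 'rvec': array([ 0.77185286, -2.57133259,  1.09759674]), 'tvec': array([0.42730873, 0.28231182, 0.60831637])}
key_grip [(0.73, [376, 117]), (0.71, [366, 139]), (0.67, [325, 146]), (0.52, [310, 287]), (0.17, [278, 327])]
key_tip [(0.8, [376, 142]), (0.73, [364, 160]), (0.65, [328, 159])]
socket [(0.87, [296, 209])]
rest [(0.57, [363, 164])]
stand [(0.69, [268, 260])]
top {'camera_matrix': array([[391.12025049,   0.        , 317.16414703],
       [  0.        , 391.12025049, 206.84519581],
       [  0.        ,   0.        ,   1.        ]]), 'rvec': array([ 2.1152925 , -2.17351928,  0.13880377]), 'tvec': array([-0.02003577,  0.52092841,  0.84493591])}
key_grip [(0.83, [473, 178]), (0.69, [433, 186]), (0.45, [409, 150])]
key_tip [(0.74, [461, 182]), (0.58, [404, 157]), (0.55, [424, 190])]
socket [(0.78, [312, 183])]
rest [(0.59, [424, 188])]
stand [(0.68, [265, 194])]
0.6
```

View pics/side0.png

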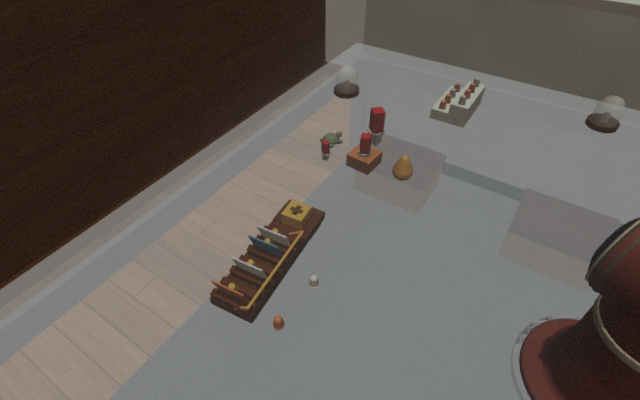

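View pics/top0.png

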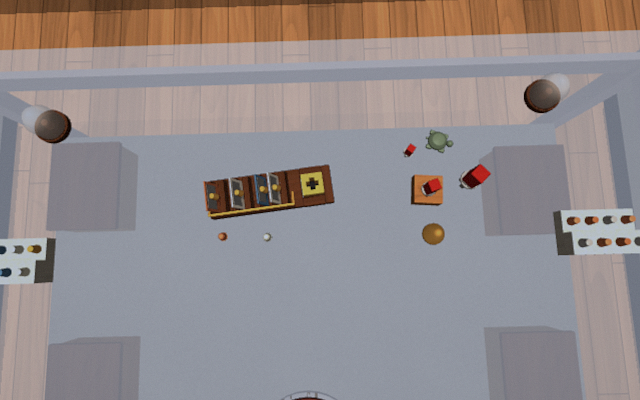

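Three red-handled keys are in view: the largest at top (475,178) / side (377,120), standing free; the middle one at top (432,187) / side (366,142), in the wooden rest; the smallest at top (409,150) / side (325,147). The one in the rest should be the middle-sized key. I'll confirm that with a crop and triangulate.

```bash
cat > h.py <<'E'
import numpy as np, cv2
from plant import *
def P(c):
    m=camera_model(c); R,_=cv2.Rodrigues(m['rvec']); return m['camera_matrix'],R,np.array(m['tvec']).reshape(3)
def proj(c,X):
    K,R,t=P(c); x=(K@(R@np.atleast_2d(X).T+t[:,None])); return (x[:2]/x[2]).T
def tri(a,b):
    Ks,Rs,ts=P('side');Kt,Rt,tt=P('top')
    A=Ks@np.c_[Rs,ts];B=Kt@np.c_[Rt,tt]
    X=cv2.triangulatePoints(A,B,np.array(a,float).reshape(2,1),np.array(b,float).reshape(2,1)).ravel();return X[:3]/X[3]
def ray(c,px,z):
    K,R,t=P(c); d=R.T@np.linalg.inv(K)@np.array([px[0],px[1],1.]); o=-R.T@t
    return o+d*(z-o[2])/d[2]
E
python3 - <<'E'
from h import *
for n,a,b in [('bigG',(376,117),(473,178)),('midG',(366,139),(433,186)),('smlG',(325,146),(409,150)),('bigT',(376,142),(461,182)),('midT',(364,160),(424,190)),('smlT',(328,159),(404,157)),('socket',(296,209),(312,183)),('stand',(268,260),(265,194)),('rest',(363,164),(424,188))]:
    X=tri(a,b); print(n,X.round(4),(proj('side',X)-a).round(1),(proj('top',X)-b).round(1))
s=state(); print(proj('side',s['tool_pos']),proj('top',s['tool_pos']))
for c in('side','top'): print(c,-P(c)[1].T@P(c)[2], 'base',proj(c,[0,0,0]))
a=cv2.imread('pics/side0.png')[90:190,300:420]; b=cv2.imread('pics/top0.png')[120:240,380:500]
cv2.imwrite('pics/crop0.png',np.hstack([cv2.resize(a,(384,320),interpolation=3),cv2.resize(b,(320,320),interpolation=3)]))
E
```

```text
bigG [ 0.5678 -0.3664  0.0902] [[1.  0.2]] [[-0.5 -1.2]]
midG [ 0.5534 -0.2851  0.077 ] [[0.2 0. ]] [[-0.1 -0.3]]
smlG [ 0.6442 -0.2457  0.0449] [[0.4 0.1]] [[-0.2 -0.4]]
bigT [ 0.569  -0.3712  0.012 ] [[-1.4 -0.2]] [[0.7 1.5]]
midT [ 0.5543 -0.2825  0.0153] [[-0.5 -0.1]] [[0.2 0.5]]
smlT [ 0.6351 -0.2419  0.0111] [[-0.5 -0.1]] [[0.3 0.5]]
socket [ 0.5737 -0.0237  0.0475] [[0.4 0.1]] [[-0.2 -0.3]]
stand [0.5606 0.0888 0.0067] [[1.3 0.3]] [[-0.6 -1. ]]
rest [ 0.5609 -0.2886 -0.0039] [[-1.1 -0.2]] [[0.5 1.2]]
[[154.02532791 985.60638172]] [[-45.05291434 381.51458471]]
side [0.21147392 0.43772337 0.62930005] base [[593.46685643 384.24849551]]
top [ 0.39780095 -0.04129383  0.90869894] base [[307.88960513 447.98259728]]
```

View pics/crop0.png

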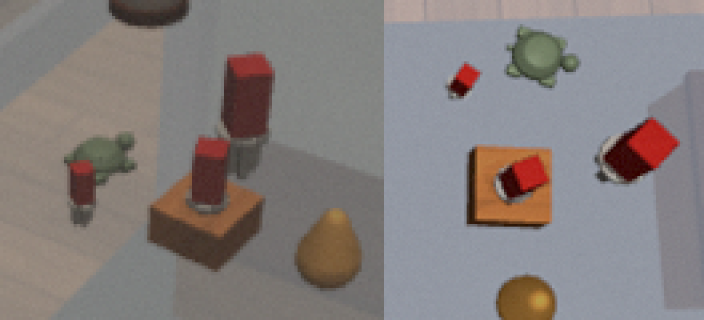

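The crop confirms it: the key in the rest is the middle-sized one, with the big one free-standing to its right and the small one by the turtle. Next I'll fit the key, rest and socket poses more exactly.

```bash
python3 - <<'E'
from h import *
# average frames
for c in('side','top'):
    im=np.mean([grab_frame(c).astype(float) for _ in range(4)],0)
    np.save(f'pics/{c}avg.npy',im); 
    m=silhouettes(c,'key_grip')
    for d in m: print(c,round(d['conf'],2),np.round(d['bbox']),d['mask'].sum())
    np.save(f'pics/{c}masks.npy',np.array([d['mask'] for d in m]))
    m=silhouettes(c,'rest')
    for d in m: print(c,'rest',round(d['conf'],2),np.round(d['bbox']),d['mask'].sum())
a=np.load('pics/sideavg.npy')[...,::-1];b=np.load('pics/topavg.npy')[...,::-1]
cv2.imwrite('pics/soc.png',np.hstack([cv2.resize(a[190:240,266:326],(400,333),interpolation=0),cv2.resize(b[155:215,280:345],(361,333),interpolation=0)]))
cv2.imwrite('pics/key.png',np.hstack([cv2.resize(a[120:180,335:395],(390,390),interpolation=0),cv2.resize(b[160:220,400:460],(390,390),interpolation=0)]))
print(state()['time'])
E
```

```text
side 0.78 [368. 107. 386. 145.] 527
side 0.72 [358. 130. 373. 159.] 254
side 0.72 [323. 138. 330. 160.] 131
side rest 0.63 [346. 147. 379. 175.] 625
top 0.9 [462. 166. 488. 188.] 490
top 0.68 [421. 175. 442. 197.] 245
top 0.22 [265. 233. 271. 240.] 34
top rest 0.89 [412. 175. 440. 204.] 650
1.2[ WARN:0@9.334] global loadsave.cpp:1063 imwrite_ Unsupported depth image for selected encoder is fallbacked to CV_8U.
```

View pics/soc.png

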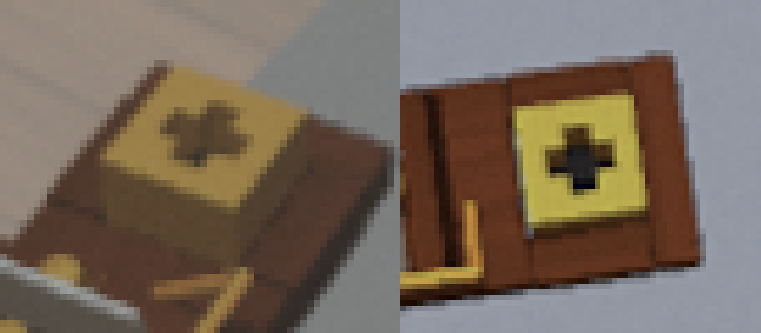

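View pics/key.png

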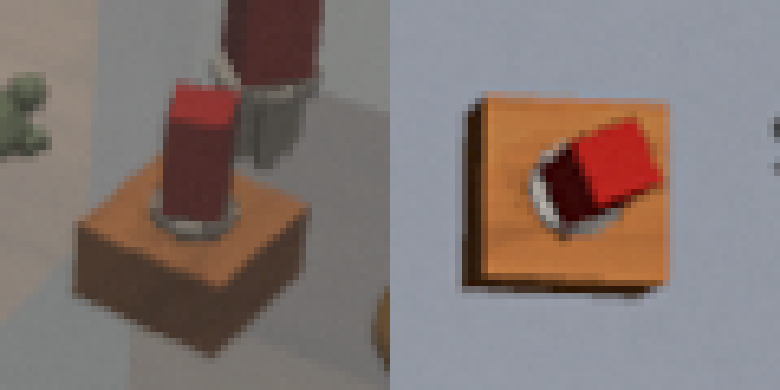

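```bash
cat > fit.py <<'E'
from h import *
from scipy.optimize import minimize
S=8
def cov(c,pts,roi):
    x0,y0,x1,y1=roi; p=proj(c,pts); h=cv2.convexHull(p.astype(np.float32))[:,0]
    q=np.round(((h-[x0,y0]+.5)*S-.5)*16).astype(np.int32)
    m=np.zeros(((y1-y0)*S,(x1-x0)*S),np.uint8); cv2.fillConvexPoly(m,q,255,cv2.LINE_8,4)
    return cv2.resize(m,(x1-x0,y1-y0),interpolation=cv2.INTER_AREA)/255.
def box(x,y,z0,z1,yaw,w):
    r=[];h=w/2
    for k in range(4):
        a=yaw+np.pi/4+k*np.pi/2
        for z in(z0,z1): r.append([x+h*2**.5*np.cos(a),y+h*2**.5*np.sin(a),z])
    return np.array(r)
def fit(obs,model,p0,sc):
    # obs: list of (cam,mask float,roi)
    f=lambda p:sum(((cov(c,model(p0+p*sc),r)-m)**2).sum() for c,m,r in obs)
    best=None
    for s in range(5):
        rng=np.random.default_rng(s)
        x0=rng.normal(size=len(p0))*.7 if s else np.zeros(len(p0))
        r=minimize(f,x0,method='Nelder-Mead',options=dict(initial_simplex=np.vstack([x0,x0+np.eye(len(p0))]),xatol=.005,fatol=1e-3,maxiter=600))
        if best is None or r.fun<best.fun:best=r
    return p0+best.x*sc,best.fun
def redmask(im,roi):
    x0,y0,x1,y1=roi; a=im[y0:y1,x0:x1]; r=a[...,0]; g=np.maximum(a[...,1],a[...,2])
    return (r/(g+1)),r
E
python3 - <<'E'
from fit import *
I={c:np.load(f'pics/{c}avg.npy') for c in('side','top')}
# key
roi={'side':(355,128,378,156),'top':(418,174,446,200)}
obs=[]
for c in roi:
    q,r=redmask(I[c],roi[c]); m=(q>2.0).astype(float); 
    n,l,st,_=cv2.connectedComponentsWithStats(m.astype(np.uint8)); k=1+np.argmax(st[1:,4]); m=(l==k).astype(float)
    print(c,m.sum()); print('\n'.join(''.join('#' if v else '.' for v in row) for row in m)); obs.append((c,m,roi[c]))
mod=lambda p:box(p[0],p[1],.039,.085,p[2],.024)
for o in (obs,obs[:1],obs[1:]): print('key',fit(o,mod,np.array([.554,-.284,.4]),np.array([.005,.005,.2])))
modz=lambda p:box(p[0],p[1],p[3]-.023,p[3]+.023,p[2],.024)
print('keyz',fit(obs,modz,np.array([.554,-.284,.4,.062]),np.array([.005,.005,.2,.005])))
E
```

```text
side 52.0
.......................
.......................
.......................
.......................
.......................
.......................
.......#########.......
.......#########.......
......##########.......
......##########.......
......##########.......
...........####........
.......................
.......................
.......................
.......................
.......................
.......................
.......................
.......................
.......................
.......................
.......................
.......................
.......................
.......................
.......................
.......................
top 185.0
............................
............................
............................
............................
..................##........
...............######.......
.............########.......
..........############......
..........############......
.........#############......
........###############.....
......#################.....
......##################....
......##################....
..
[... 1149 characters left out ...]
              ~~~^^^^^^^^^^^^^^^^^^^^^^^^^^^^^^^^^^^^^^^^^^^^^^^^^^^^^^^^^
  File "fit.py", line 17, in <genexpr>
    f=lambda p:sum(((cov(c,model(p0+p*sc),r)-m)**2).sum() for c,m,r in obs)
                     ~~~^^^^^^^^^^^^^^^^^^^^
  File "fit.py", line 5, in cov
    x0,y0,x1,y1=roi; p=proj(c,pts); h=cv2.convexHull(p.astype(np.float32))[:,0]
                       ~~~~^^^^^^^
  File "h.py", line 6, in proj
    K,R,t=P(c); x=(K@(R@np.atleast_2d(X).T+t[:,None])); return (x[:2]/x[2]).T
          ~^^^
  File "h.py", line 4, in P
    m=camera_model(c); R,_=cv2.Rodrigues(m['rvec']); return m['camera_matrix'],R,np.array(m['tvec']).reshape(3)
ValueError: time passes only in moves, steps and waits
```

```bash
sed -i 's/^def P(c):/import functools\n@functools.cache\ndef P(c):/' h.py; cat > run1.py <<'E'
from fit import *
I={c:np.load(f'pics/{c}avg.npy') for c in('side','top')}
def comp(m):
    n,l,st,_=cv2.connectedComponentsWithStats(m.astype(np.uint8)); k=1+np.argmax(st[1:,4]); return (l==k).astype(float)
roi={'side':(355,128,378,156),'top':(418,174,446,200)}
obs=[]
for c in roi:
    q,r=redmask(I[c],roi[c]); m=comp((q>(2.0 if c=='top' else 1.55)) ); 
    if c=='side':
        print('\n'.join(''.join('#' if v else '.' for v in row) for row in m))
    obs.append((c,m,roi[c]))
mod=lambda p:box(p[0],p[1],.039,.085,p[2],.024)
for o in (obs,obs[:1],obs[1:]): print('key',fit(o,mod,np.array([.554,-.284,.4]),np.array([.005,.005,.2])))
modz=lambda p:box(p[0],p[1],p[3]-.023,p[3]+.023,p[2],.024)
print('keyz',fit(obs,modz,np.array([.554,-.284,.4,.062]),np.array([.005,.005,.2,.005])))
roi={'side':(276,194,316,228),'top':(296,168,328,200)}
obs=[]
for c in roi:
    x0,y0,x1,y1=roi[c];a=I[c][y0:y1,x0:x1]
    m=(a[...,1]/(a[...,2]+1)>1.35)&(a[...,0]>(100 if c=='side' else 120))
    m=comp(m).astype(np.uint8)
    cs,_=cv2.findContours(m,0,1); f=np.zeros_like(m); cv2.drawContours(f,cs,-1,1,-1)
    print('\n'.join(''.join('#' if v else '.' for v in row) for row in f))
    obs.append((c,f.astype(float),roi[c]))
mod=lambda p:box(p[0],p[1],.044,.044,p[2],.048)
for o in (obs,obs[:1],obs[1:]): print('soc',fit(o,mod,np.array([.572,-.024,.1]),np.array([.005,.005,.1])))
modz=lambda p:box(p[0],p[1],p[3],p[3],p[2],.048)
print('socz',fit(obs,modz,np.array([.572,-.024,.1,.044]),np.array([.005,.005,.1,.004])))
E
python3 run1.py
```

```text
.......................
.......................
.......................
.......................
.......................
.......####.###........
.......##########......
.......##########......
......##########.......
......##########.......
......##########.......
......##########.......
......#########........
......#########........
......#########........
.....##########........
.....##########........
.....##########........
.....##########........
.....##########........
.....##########........
.....#########.........
.....#########.........
.....#########.........
.....#########.........
.........####..........
.......................
.......................
key (array([ 0.55660073, -0.28817129,  0.42874557]), np.float64(45.672772010765094))
key (array([ 0.55763284, -0.28888159,  0.42980406]), np.float64(17.596324490580546))
key (array([ 0.55549028, -0.28776406,  0.43345693]), np.float64(21.076908881199536))
keyz (array([ 0.55657405, -0.28824631,  0.42691249,  0.06166622]), np.float64(45.94160707420223))
........................................
..................................
[... 2027 characters left out ...]
#############....
......######################....
......######################....
.......#####################....
.......################.........
.......########.................
.......#........................
................................
................................
................................
................................
soc (array([ 0.5743605 , -0.02372471,  0.10547609]), np.float64(29.593802383698577))
soc (array([ 0.57555017, -0.02391739,  0.11193051]), np.float64(11.535916955017303))
soc (array([ 0.57373057, -0.02362287,  0.0977327 ]), np.float64(9.937331795463283))
socz (array([ 0.57393002, -0.02335946,  0.09964008,  0.04515165]), np.float64(25.770888119953867))
```

```bash
python3 - <<'E'
from fit import *
for n,px,z in [('pear',(433,234),.03),('turtle',(438,141),.012),('bisq',(267,237),.012),('brz',(222,237),.012)]: print(n,ray('top',px,z).round(3))
E
python3 -m crank '[{"angular":[0,0,1],"delta_pos":[0,0,0],"gripper":0.6},{"angular":[0,0,1],"delta_pos":[0,0,0],"gripper":0.6},{"angular":[0,0,1],"delta_pos":[0,0,0],"gripper":0.6},{"angular":[0,0,1],"delta_pos":[0,0,0],"gripper":0.6},{"angular":[0,0,1],"delta_pos":[0,0,0],"gripper":0.6},{"angular":[0,0,1],"delta_pos":[0,0,0],"gripper":0.6},{"angular":[0,0,1],"delta_pos":[0,0,0],"gripper":0.6},{"angular":[0,0,1],"delta_pos":[0,0,0],"gripper":0.6},{"angular":[0,0,1],"delta_pos":[0,0,0],"gripper":0.6},{"angular":[0,0,0.1],"delta_pos":[0,0,0],"gripper":0.6}]'
cat > mv.py <<'E'
import sys,numpy as np
from plant import state
from scipy.spatial.transform import Rotation as R
def st():
    s=state(); q=np.array(s['tool_rot']); r=R.from_quat(q[[1,2,3,0]]); return s,r
def need(target,yaw):
    s,r=st(); d=r.inv().apply(np.array(target)-s['tool_pos'])
    # desired: z down, y at yaw (mod pi)
    y=np.array([np.cos(yaw),np.sin(yaw),0]); cur=r.as_matrix()[:,1]
    if cur@y<0:y=-y
    z=np.array([0,0,-1.]); x=np.cross(y,z); g=R.from_matrix(np.c_[x,y,z])
    w=(r.inv()*g).as_rotvec()
    print('t',round(s['time'],3),'pos',np.round(s['tool_pos'],4),'F',np.round(s['contact_force'],1),'w',round(s['gripper_width'],3),'q',np.round(s['joint_pos'],2))
    print('delta units',np.round(d/.03,3),'turn units',np.round(np.rad2deg(w)/5,3))
if __name__=='__main__': need([float(v) for v in sys.argv[1:4]],float(sys.argv[4]))
E
python3 mv.py 0.5565 -0.288 0.21 0.43
```

```text
pear [ 0.452 -0.292  0.03 ]
turtle [ 0.673 -0.323  0.012]
bisq [0.457 0.083 0.012]
brz [0.46  0.186 0.012]
time: 2.45
tool_pos: [0.2124, 0.5878, 0.2164]
tool_rot: [0.0, 0.54, 0.842, 0.0]
contact_force: [-1.1, 0.1, 0.2]
gripper_width: 0.597
t 2.45 pos [0.2124 0.5878 0.2164] F [-1.1  0.1  0.2] w 0.597 q [ 1.11  0.05  1.61 -0.    1.48  0.67]
delta units [-31.316  -1.758   0.215] turn units [0.    0.    0.005]
```

```bash

python3 -m crank '[{"angular":[0,0,0],"delta_pos":[-0.98,-0.055,0],"gripper":0.6},{"angular":[0,0,0],"delta_pos":[-0.98,-0.055,0],"gripper":0.6},{"angular":[0,0,0],"delta_pos":[-0.98,-0.055,0],"gripper":0.6},{"angular":[0,0,0],"delta_pos":[-0.98,-0.055,0],"gripper":0.6},{"angular":[0,0,0],"delta_pos":[-0.98,-0.055,0],"gripper":0.6},{"angular":[0,0,0],"delta_pos":[-0.98,-0.055,0],"gripper":0.6},{"angular":[0,0,0],"delta_pos":[-0.98,-0.055,0],"gripper":0.6},{"angular":[0,0,0],"delta_pos":[-0.98,-0.055,0],"gripper":0.6},{"angular":[0,0,0],"delta_pos":[-0.98,-0.055,0],"gripper":0.6},{"angular":[0,0,0],"delta_pos":[-0.98,-0.055,0],"gripper":0.6},{"angular":[0,0,0],"delta_pos":[-0.98,-0.055,0],"gripper":0.6},{"angular":[0,0,0],"delta_pos":[-0.98,-0.055,0],"gripper":0.6}]'
python3 mv.py 0.5565 -0.288 0.21 0.43
```

```text
time: 3.95
tool_pos: [0.3417, 0.258, 0.2166]
tool_rot: [0.0, 0.539, 0.842, 0.0]
contact_force: [0.7, 0.2, -0.2]
gripper_width: 0.608
t 3.95 pos [0.3417 0.258  0.2166] F [ 0.7  0.2 -0.2] w 0.608 q [ 0.47 -0.45  2.05 -0.    1.55  0.04]
delta units [-19.525  -1.106   0.219] turn units [0.007 0.    0.016]
```

```bash

python3 -m crank '[{"angular":[0,0,0],"delta_pos":[-0.98,-0.055,0],"gripper":0.6},{"angular":[0,0,0],"delta_pos":[-0.98,-0.055,0],"gripper":0.6},{"angular":[0,0,0],"delta_pos":[-0.98,-0.055,0],"gripper":0.6},{"angular":[0,0,0],"delta_pos":[-0.98,-0.055,0],"gripper":0.6},{"angular":[0,0,0],"delta_pos":[-0.98,-0.055,0],"gripper":0.6},{"angular":[0,0,0],"delta_pos":[-0.98,-0.055,0],"gripper":0.6},{"angular":[0,0,0],"delta_pos":[-0.98,-0.055,0],"gripper":0.6},{"angular":[0,0,0],"delta_pos":[-0.98,-0.055,0],"gripper":0.6},{"angular":[0,0,0],"delta_pos":[-0.98,-0.055,0],"gripper":0.6},{"angular":[0,0,0],"delta_pos":[-0.98,-0.055,0],"gripper":0.6},{"angular":[0,0,0],"delta_pos":[-0.98,-0.055,0],"gripper":0.6},{"angular":[0,0,0],"delta_pos":[-0.98,-0.055,0],"gripper":0.6}]'
python3 -m crank '[{"angular":[0,0,0],"delta_pos":[-0.98,-0.055,0],"gripper":0.6},{"angular":[0,0,0],"delta_pos":[-0.98,-0.055,0],"gripper":0.6},{"angular":[0,0,0],"delta_pos":[-0.98,-0.055,0],"gripper":0.6},{"angular":[0,0,0],"delta_pos":[-0.98,-0.055,0],"gripper":0.6},{"angular":[0,0,0],"delta_pos":[-0.98,-0.055,0],"gripper":0.6},{"angular":[0,0,0],"delta_pos":[-0.98,-0.055,0],"gripper":0.6},{"angular":[0,0,0],"delta_pos":[-0.98,-0.055,0.5],"gripper":0.6},{"angular":[0,0,0],"delta_pos":[-0.6,-0.055,1],"gripper":0.6}]'
python3 mv.py 0.5565 -0.288 0.062 0.43
```

```text
time: 5.45
tool_pos: [0.4708, -0.0711, 0.2166]
tool_rot: [0.0, 0.539, 0.842, 0.0]
contact_force: [0.0, 0.6, 0.5]
gripper_width: 0.598
time: 6.45
tool_pos: [0.5532, -0.2811, 0.1729]
tool_rot: [0.002, 0.54, 0.842, -0.0]
contact_force: [-0.6, 0.5, -0.4]
gripper_width: 0.602
t 6.45 pos [ 0.5532 -0.2811  0.1729] F [-0.6  0.5 -0.4] w 0.602 q [-0.59  0.07  1.67 -0.    1.4  -1.02]
delta units [-0.241 -0.004  3.696] turn units [0.025 0.042 0.006]
```

```bash

python3 -m crank '[{"angular":[0,0,0],"delta_pos":[-0.24,0,0.7],"gripper":0.6},{"angular":[0,0,0],"delta_pos":[0,0,0.7],"gripper":0.6},{"angular":[0,0,0],"delta_pos":[0,0,0.5],"gripper":0.6},{"angular":[0,0,0],"delta_pos":[0,0,0],"gripper":0.6}]'
python3 mv.py 0.5565 -0.288 0.062 0.43
python3 - <<'E'
from h import *
a=grab_frame('side')[...,::-1];b=grab_frame('top')[...,::-1]
cv2.imwrite('pics/g1.png',np.hstack([cv2.resize(a[80:190,310:420],(390,390),interpolation=0),cv2.resize(b[130:240,370:480],(390,390),interpolation=0)]))
E
```

```text
time: 6.95
tool_pos: [0.5539, -0.2844, 0.1128]
tool_rot: [-0.001, 0.54, 0.842, 0.0]
contact_force: [0.2, -0.6, 0.4]
gripper_width: 0.6
t 6.95 pos [ 0.5539 -0.2844  0.1128] F [ 0.2 -0.6  0.4] w 0.6 q [-0.59  0.13  1.71  0.    1.31 -1.02]
delta units [-0.148  0.031  1.692] turn units [-0.017 -0.028  0.008]
```

View pics/g1.png

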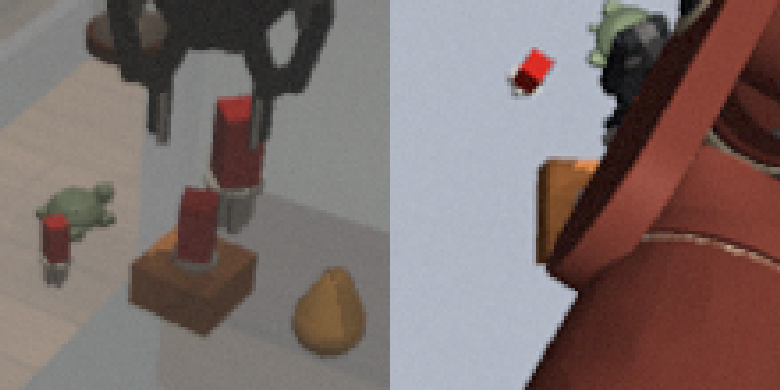

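Side view: the fingers (about column 369 of the full image) hang either side of the middle key, clear of the big key behind and the pear. I'll go down and close.

```bash

python3 -m crank '[{"angular":[0,0,0],"delta_pos":[-0.15,0.03,0.5],"gripper":0.6},{"angular":[0,0,0],"delta_pos":[0,0,0.6],"gripper":0.6},{"angular":[0,0,0],"delta_pos":[0,0,0.58],"gripper":0.6},{"angular":[0,0,0],"delta_pos":[0,0,0],"gripper":0.6},{"angular":[0,0,0],"delta_pos":[0,0,0],"gripper":0.6}]'
python3 mv.py 0.5565 -0.288 0.062 0.43
python3 - <<'E'
from h import *
a=grab_frame('side')[...,::-1]
cv2.imwrite('pics/g2.png',cv2.resize(a[80:190,310:420],(550,550),interpolation=0))
E
```

```text
time: 7.68
tool_pos: [0.5575, -0.2893, 0.0639]
tool_rot: [-0.0, 0.54, 0.842, 0.0]
contact_force: [0.1, -0.1, -0.3]
gripper_width: 0.598
t 7.675 pos [ 0.5575 -0.2893  0.0639] F [ 0.1 -0.1 -0.3] w 0.598 q [-0.6   0.2   1.72  0.    1.22 -1.03]
delta units [ 0.055 -0.012  0.063] turn units [-0.001 -0.001 -0.001]
```

View pics/g2.png

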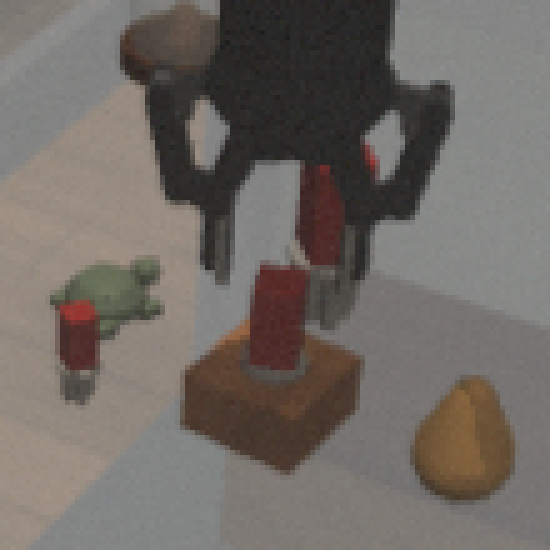

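```bash
python3 - <<'E'
from h import *
s=state(); p=np.array(s['tool_pos']); j=np.array([np.cos(.43),np.sin(.43),0])
for h in (.026,-.026):
  for z in (.047,.06,.07,.08): print(h,z,((proj('side',[*(p+h*j)[:2],z])[0]-[310,80])*5).round())
print('key',[((proj('side',[.5565,-.288,z])[0]-[310,80])*5).round() for z in(.039,.085)])
E
```

```text
0.026 0.047 [220. 334.]
0.026 0.06 [221. 312.]
0.026 0.07 [223. 296.]
0.026 0.08 [224. 278.]
-0.026 0.047 [326. 343.]
-0.026 0.06 [328. 321.]
-0.026 0.07 [330. 304.]
-0.026 0.08 [332. 287.]
key [array([273., 354.]), array([280., 276.])]
```

```bash
python3 - <<'E'
from h import *
a=np.mean([grab_frame('side').astype(float) for _ in range(2)],0)[...,::-1].astype(np.uint8)
b=grab_frame('top')[...,::-1].copy()
c=cv2.resize(a[100:165,335:400],(585,585),interpolation=3)
c=cv2.convertScaleAbs(c,alpha=1.7)
s=state(); p=np.array(s['tool_pos']); j=np.array([np.cos(.43),np.sin(.43),0])
for h in (.026,-.026):
  for z in (.047,.055,.07,.09):
    q=((proj('side',[*(p+h*j)[:2],z])[0]-[335,100]+.5)*9).astype(int); cv2.circle(c,tuple(map(int,q)),3,(0,255,0),-1)
cv2.imwrite('pics/g3.png',c)
cv2.imwrite('pics/g3t.png',b)
E
```

```text
(no output)
```

View pics/g3.png

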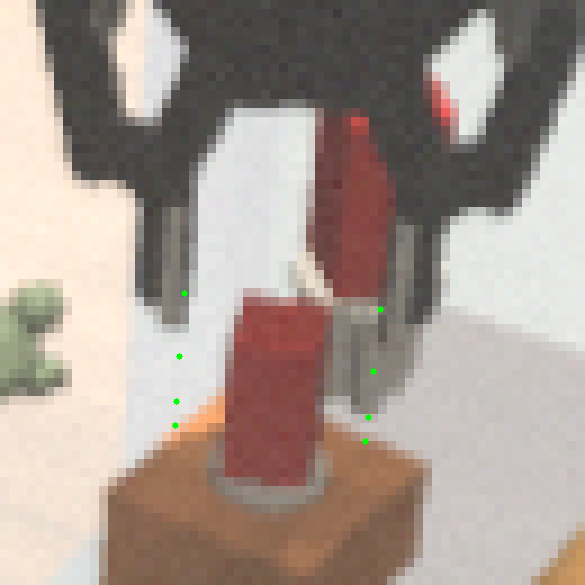

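View pics/g3t.png

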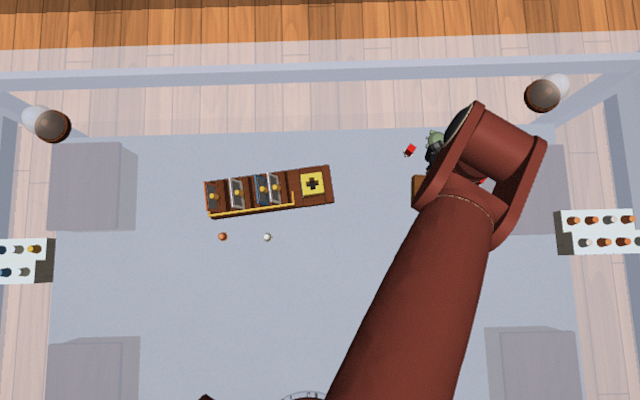

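```bash

python3 -m crank '[{"angular":[0,0,0],"delta_pos":[0,0,0],"gripper":0.38},{"angular":[0,0,0],"delta_pos":[0,0,0],"gripper":0.38},{"angular":[0,0,0],"delta_pos":[0,0,0],"gripper":0.38}]'
cat > shot.py <<'E'
import sys
from h import *
x0,y0,n=map(int,sys.argv[1:4]); zs=[float(v) for v in sys.argv[5:]]
a=np.mean([grab_frame('side').astype(float) for _ in range(2)],0)[...,::-1].astype(np.uint8)
k=585/n
c=cv2.convertScaleAbs(cv2.resize(a[y0:y0+n,x0:x0+n],(585,585),interpolation=3),alpha=1.7)
s=state(); p=np.array(s['tool_pos'])
for z in zs:
    q=((proj('side',[*p[:2],z])[0]-[x0,y0]+.5)*k).astype(int); cv2.circle(c,tuple(map(int,q)),3,(0,255,0),-1)
cv2.imwrite(sys.argv[4],c)
E
python3 shot.py 335 100 65 pics/g4.png 0.039 0.062 0.085
```

```text
time: 8.25
tool_pos: [0.5575, -0.2893, 0.0641]
tool_rot: [0.0, 0.54, 0.842, 0.0]
contact_force: [-0.8, -0.4, 0.3]
gripper_width: 0.379
```

View pics/g4.png

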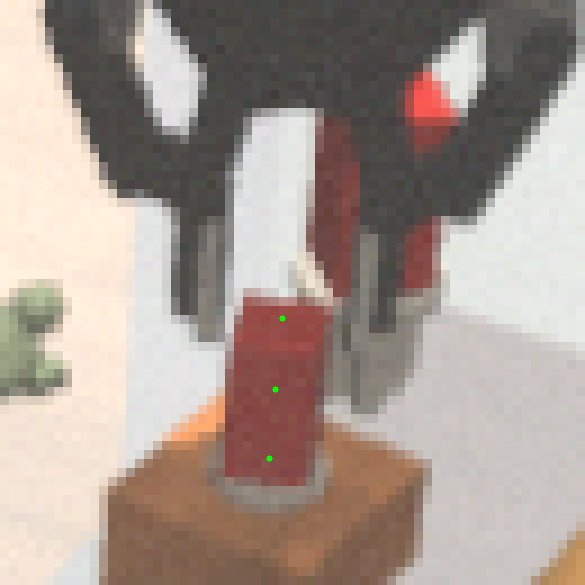

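```bash

python3 - <<'E'
from h import *
b=cv2.imread('pics/g3t.png')
x0,y0,n=390,90,110; k=6
c=cv2.convertScaleAbs(cv2.resize(b[y0:y0+n,x0:x0+n],None,fx=k,fy=k,interpolation=3),alpha=1.5)[:590]
p=np.array([.5575,-.2893]); j=np.array([np.cos(.43),np.sin(.43)])
for h in (.0,.04,.055):
  for z in (.05,.1,.15,.2,):
    q=(proj('top',[*(p+h*j),z])[0]-[x0,y0]+.5)*k; cv2.circle(c,tuple(int(v) for v in q),3,(0,255,0) if h else (255,255,0),-1)
cv2.imwrite('pics/g3u.png',c)
E
```

```text
(no output)
```

View pics/g3u.png

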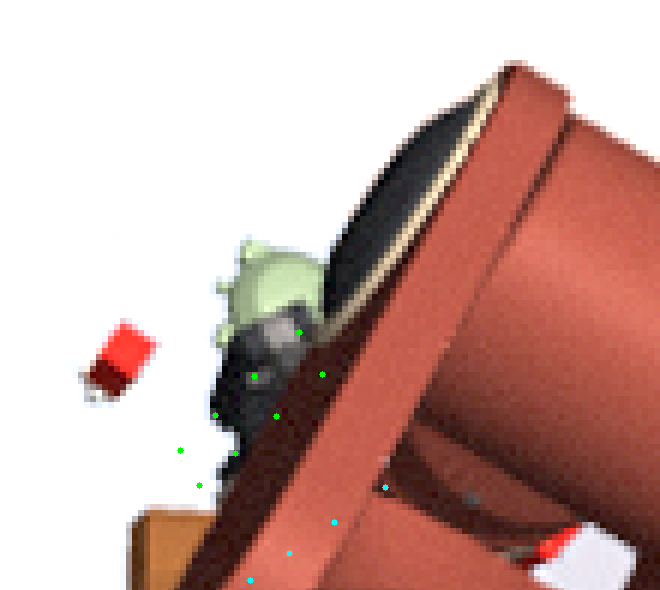

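```bash

python3 -m crank '[{"angular":[0,0,0],"delta_pos":[0,0.05,0],"gripper":0.55},{"angular":[0,0,0],"delta_pos":[0,0,0.12],"gripper":0.55},{"angular":[0,0,0],"delta_pos":[0,0,0.11],"gripper":0.55},{"angular":[0,0,0],"delta_pos":[0,0,0.1],"gripper":0.55},{"angular":[0,0,0],"delta_pos":[0,0,0],"gripper":0.38},{"angular":[0,0,0],"delta_pos":[0,0,0],"gripper":0.38},{"angular":[0,0,0],"delta_pos":[0,0,0],"gripper":0.38}]'
python3 shot.py 335 100 65 pics/g5.png 0.039 0.062 0.085
```

```text
time: 9.22
tool_pos: [0.5589, -0.2888, 0.0543]
tool_rot: [0.0, 0.54, 0.842, -0.0]
contact_force: [-0.3, 0.2, 0.2]
gripper_width: 0.38
```

View pics/g5.png

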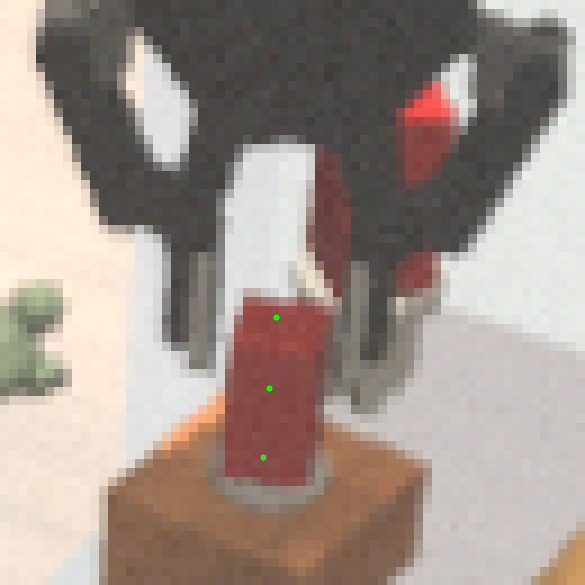

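```bash

python3 -m crank '[{"angular":[0,0,0],"delta_pos":[0,0,0],"gripper":0.3},{"angular":[0,0,0],"delta_pos":[0,0,0],"gripper":0.2},{"angular":[0,0,0],"delta_pos":[0,0,0],"gripper":0.2}]'
python3 shot.py 335 100 65 pics/g6.png 0.039 0.062 0.085
```

```text
time: 9.7
tool_pos: [0.559, -0.289, 0.0545]
tool_rot: [0.0, 0.54, 0.842, -0.0]
contact_force: [-0.5, -0.8, 1.8]
gripper_width: 0.268
```

View pics/g6.png

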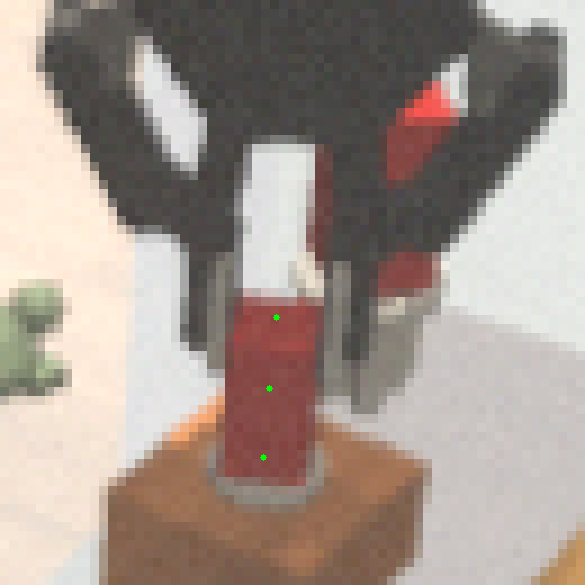

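```bash
python3 - <<'E'
from h import *
for a,b in [((354.8,136.1),(426.7,171.7)),((343.3,120),(425.5,155.8))]:
    X=tri(a,b); print(X.round(4),(proj('side',X)-a).round(1),(proj('top',X)-b).round(1))
p=np.array([.5575,-.2893]); j=np.array([np.cos(.43),np.sin(.43)]); print(p+.03*j, p+.055*j)
b=grab_frame('top')[...,::-1]
cv2.imwrite('pics/g6t.png',cv2.convertScaleAbs(cv2.resize(b[130:215,390:475],None,fx=7,fy=7,interpolation=3),alpha=1.5)[:590])
E
```

```text
[ 0.5811 -0.2732  0.0826] [[-1.  -0.2]] [[0.5 1. ]]
[ 0.6061 -0.2605  0.1254] [[-0.5 -0.1]] [[0.3 0.5]]
[ 0.58476897 -0.27679388] [ 0.60749312 -0.26637211]
```

View pics/g6t.png

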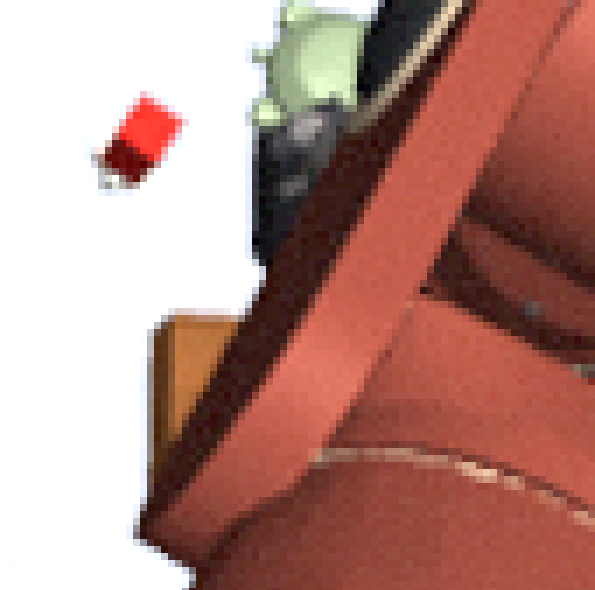

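The grasp closed on only the top ~10–15 mm of the handle: both cameras put the fingertips at about z 0.07, higher than the nominal tool geometry says. I'll reopen and go lower in guarded small steps, watching the force.

```bash

python3 -m crank '[{"angular":[0,0,0],"delta_pos":[0,0,0],"gripper":0.47},{"angular":[0,0,0],"delta_pos":[0,0,0],"gripper":0.47},{"angular":[0,0,0],"delta_pos":[0,0,0.13],"gripper":0.47},{"angular":[0,0,0],"delta_pos":[0,0,0.07],"gripper":0.47}]'
python3 -m crank '[{"angular":[0,0,0],"delta_pos":[0,0,0.07],"gripper":0.47},{"angular":[0,0,0],"delta_pos":[0,0,0],"gripper":0.47}]'
python3 shot.py 335 100 65 pics/g7.png 0.039 0.062 0.085
```

```text
time: 10.35
tool_pos: [0.5585, -0.2885, 0.0475]
tool_rot: [-0.0, 0.54, 0.842, 0.0]
contact_force: [0.3, -0.0, -1.0]
gripper_width: 0.466
time: 10.6
tool_pos: [0.5586, -0.2886, 0.0457]
tool_rot: [-0.0, 0.54, 0.842, 0.0]
contact_force: [1.0, 0.3, 0.2]
gripper_width: 0.468
```

View pics/g7.png

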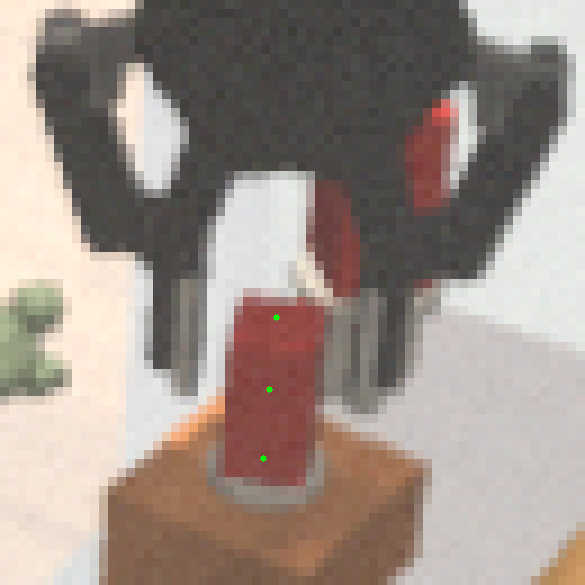

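```bash

python3 -m crank '[{"angular":[0,0,0],"delta_pos":[0,0,0.05],"gripper":0.47},{"angular":[0,0,0],"delta_pos":[0,0,0.05],"gripper":0.47},{"angular":[0,0,0],"delta_pos":[0,0,0],"gripper":0.47}]'
python3 -m crank '[{"angular":[0,0,0],"delta_pos":[0,0,0.05],"gripper":0.47},{"angular":[0,0,0],"delta_pos":[0,0,0],"gripper":0.47}]'
```

```text
time: 11.08
tool_pos: [0.5587, -0.2886, 0.0428]
tool_rot: [-0.0, 0.54, 0.842, -0.0]
contact_force: [0.3, -0.3, 0.1]
gripper_width: 0.468
time: 11.32
tool_pos: [0.5587, -0.2887, 0.0413]
tool_rot: [-0.0, 0.54, 0.842, -0.0]
contact_force: [0.5, -0.7, -0.2]
gripper_width: 0.468
```

```bash

python3 -m crank '[{"angular":[0,0,0],"delta_pos":[0,0,0.07],"gripper":0.47},{"angular":[0,0,0],"delta_pos":[0,0,0.07],"gripper":0.47},{"angular":[0,0,0],"delta_pos":[0,0,0],"gripper":0.47}]'
python3 -m crank '[{"angular":[0,0,0],"delta_pos":[0,0,0.07],"gripper":0.47},{"angular":[0,0,0],"delta_pos":[0,0,0],"gripper":0.47}]'
python3 shot.py 335 100 65 pics/g8.png 0.039 0.062 0.085
```

```text
time: 11.7
tool_pos: [0.5586, -0.2885, 0.037]
tool_rot: [-0.0, 0.54, 0.842, -0.0]
contact_force: [-0.3, -0.1, 0.5]
gripper_width: 0.471
time: 11.95
tool_pos: [0.5587, -0.2886, 0.0349]
tool_rot: [-0.0, 0.54, 0.842, -0.0]
contact_force: [0.1, -0.2, 0.3]
gripper_width: 0.469
```

View pics/g8.png

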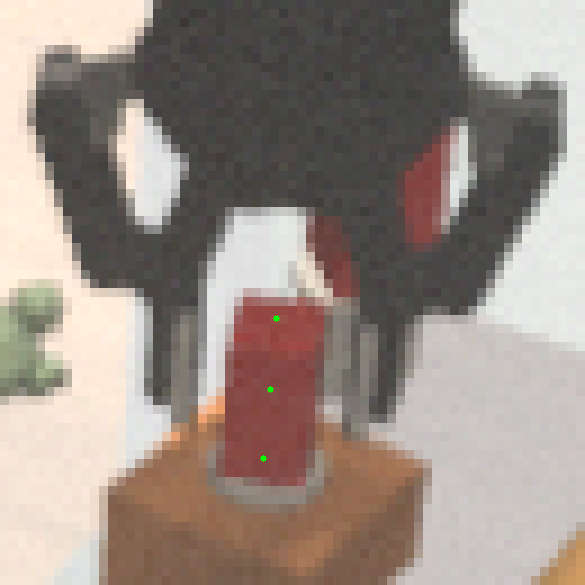

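```bash

python3 -m crank '[{"angular":[0,0,0],"delta_pos":[0,0,0],"gripper":0.2},{"angular":[0,0,0],"delta_pos":[0,0,0],"gripper":0.2},{"angular":[0,0,0],"delta_pos":[0,0,0],"gripper":0.15},{"angular":[0,0,0],"delta_pos":[0,0,-0.2],"gripper":0.15},{"angular":[0,0,0],"delta_pos":[0,0,-0.5],"gripper":0.15},{"angular":[0,0,0],"delta_pos":[0,0,-0.8],"gripper":0.15},{"angular":[0,0,0],"delta_pos":[0,0,-0.8],"gripper":0.15},{"angular":[0,0,0],"delta_pos":[0,0,0],"gripper":0.15}]'
python3 mv.py 0.5743 -0.0237 0.11 0.1055
python3 shot.py 325 75 80 pics/g9.png
```

```text
time: 13.05
tool_pos: [0.5606, -0.2899, 0.1079]
tool_rot: [0.003, 0.54, 0.842, -0.0]
contact_force: [-0.5, 0.2, -2.7]
gripper_width: 0.277
t 13.05 pos [ 0.5606 -0.2899  0.1079] F [-0.5  0.2 -2.7] w 0.277 q [-0.6   0.15  1.7  -0.    1.29 -1.03]
delta units [ 7.876  4.113 -0.1  ] turn units [0.047 0.055 3.718]
```

View pics/g9.png

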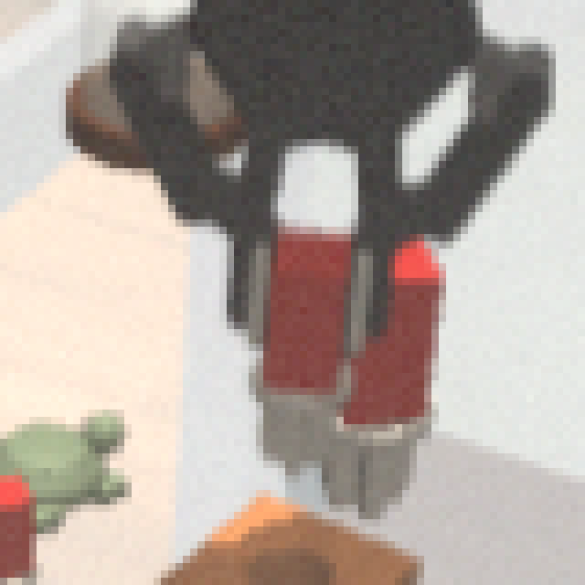

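```bash

python3 -m crank '[{"angular":[0,0,0],"delta_pos":[0.5,0.26,0],"gripper":0.15},{"angular":[0,0,0],"delta_pos":[0.93,0.485,0],"gripper":0.15},{"angular":[0,0,0],"delta_pos":[0.93,0.485,0],"gripper":0.15},{"angular":[0,0,0],"delta_pos":[0.93,0.485,0],"gripper":0.15},{"angular":[0,0,0],"delta_pos":[0.93,0.485,0],"gripper":0.15},{"angular":[0,0,0],"delta_pos":[0.93,0.485,0],"gripper":0.15},{"angular":[0,0,0],"delta_pos":[0.93,0.485,0],"gripper":0.15},{"angular":[0,0,0],"delta_pos":[0.93,0.485,0],"gripper":0.15},{"angular":[0,0,0],"delta_pos":[0.87,0.46,0],"gripper":0.15}]'
python3 -m crank '[{"angular":[0,0,0.9],"delta_pos":[0,0,0],"gripper":0.15},{"angular":[0,0,1],"delta_pos":[0,0,0],"gripper":0.15},{"angular":[0,0,1],"delta_pos":[0,0,0],"gripper":0.15},{"angular":[0,0,0.8],"delta_pos":[0,0,0],"gripper":0.15},{"angular":[0,0,0],"delta_pos":[0,0,0],"gripper":0.15},{"angular":[0,0,0],"delta_pos":[0,0,0],"gripper":0.15}]'
python3 mv.py 0.5743 -0.0237 0.11 0.1055
python3 shot.py 256 140 90 pics/s1.png
```

```text
time: 14.28
tool_pos: [0.5712, -0.0201, 0.1027]
tool_rot: [-0.001, 0.54, 0.842, -0.0]
contact_force: [-0.1, -0.1, -2.2]
gripper_width: 0.274
time: 15.02
tool_pos: [0.5719, -0.0218, 0.1035]
tool_rot: [-0.001, 0.668, 0.744, -0.0]
contact_force: [-0.0, -0.3, -1.7]
gripper_width: 0.277
t 15.025 pos [ 0.5719 -0.0218  0.1035] F [-0.  -0.3 -1.7] w 0.277 q [-0.17  0.03  1.84  0.    1.28 -0.28]
delta units [-0.073  0.073 -0.218] turn units [-0.014 -0.006  0.033]
```

View pics/s1.png

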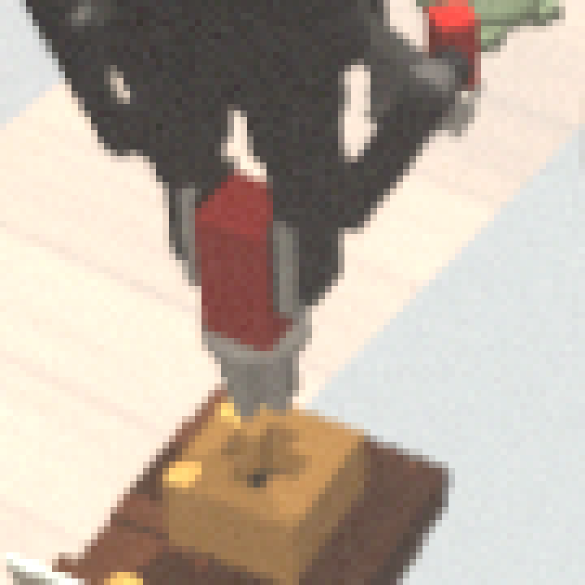

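```bash
cat > keyfit.py <<'E'
from fit import *
import sys
a=np.mean([grab_frame('side').astype(float) for _ in range(3)],0)
s=state(); p=np.array(s['tool_pos']); z=p[2]+.027; yaw=.1055
q=[s['tool_rot'][i] for i in (0,1,2,3)]; yawt=np.arctan2(2*q[2]**2-1,2*q[1]*q[2])
c0=proj('side',[p[0],p[1],z])[0].astype(int); roi=(c0[0]-16,c0[1]-22,c0[0]+18,c0[1]+22)
x0,y0,x1,y1=map(int,roi); im=a[y0:y1,x0:x1]
r=im[...,0]/(np.maximum(im[...,1],im[...,2])+1); red=(r>1.6)
n,l,st,_=cv2.connectedComponentsWithStats(red.astype(np.uint8)); red=l==1+np.argmax(st[1:,4])
# ignore: dark/grey finger pixels not red (luminance low) above handle bottom, i.e. dark pixels
lum=im.mean(-1)
ign=(~red)&(lum<75)
for row in range(red.shape[0]):
    print(''.join('#' if red[row,k] else ('o' if ign[row,k] else '.') for k in range(red.shape[1])))
w=(~ign).astype(float)
def f(v,yaw=yawt):
    m=cov('side',box(v[0],v[1],z-.023,z+.023,yaw,.024),(x0,y0,x1,y1)); return (w*(m-red)**2).sum()
best=min((minimize(f,p[:2]+d,method='Nelder-Mead',options=dict(initial_simplex=[p[:2]+d,p[:2]+d+[.004,0],p[:2]+d+[0,.004]],xatol=1e-5,fatol=1e-3)) for d in np.array([[0,0],[.003,-.003],[-.003,.003]])),key=lambda r:r.fun)
print('t',s['time'],'yaw tool',yawt.round(4),'tcp',p.round(4),'key xy',best.x.round(4),best.fun.round(1),'key-tcp',(best.x-p[:2]).round(4))
print('socket(side) - key', (np.array([.57555,-.02392])-best.x).round(4))
for t in ('key_tip','key_grip','socket'):
    L=landmark_of('side',t); 
    for d in L[:3]:
        zz={'key_tip':z-.056,'key_grip':z,'socket':.044}[t]; print(t,round(d['conf'],2),np.round(d['pixel'],1),ray('side',d['pixel'],zz).round(4))
E
python3 keyfit.py
```

```text
ooooooooooooo...oooooooooooooo....
ooooooooooooo...oooooooooooooo....
ooooooooooooo...oooooooooooooo....
ooooooooooooo...oooooooooooooo....
ooooooooooooo...oooooooooooooo....
oooooooooooo.....oooooooooooooo...
oooooooooooo.....oooooooooooooo..o
.ooooooooooooo....oooooooooooooooo
..oooooooooooo.....ooooooooooooooo
..oooooooooooo.....ooooooooooooooo
...oooooooooo###o..ooooooooooooooo
...ooooooooo#######ooooooooooooooo
....oo..ooo########ooooooooooooooo
....oo.ooo#########ooooooooooooooo
....ooooo###########oooooooooooooo
....oo.o############oooooooooooooo
....oo.o############oooooooooooooo
....oo.o###########oooooooooooooo.
....oo.o###########ooooooooooo....
....oooo###########ooooooooooo....
.....oooo##########oo.oooooooo....
.....oooo##########ooooooooooo....
.....oooo##########oo.oooooooo....
.......oo##########ooooooooooo....
.......oo##########ooooooooooo....
.......oo##########oo.ooooooo.....
........o##########oo.ooooooo.....
.........##########ooooooooo......
.........##########oooooooo.......
.........###########oooooo........
.........o##########oooo..........
.........o#####
[... 260 characters left out ...]
....
.............oooooo.ooo...........
.............oooooooooo...........
.............ooooooo.oo...........
.............oooooo..oo...........
............oooooooo.o............
t 15.275 yaw tool 0.1073 tcp [ 0.5724 -0.0223  0.1041] key xy [ 0.5723 -0.0214] 13.1 key-tcp [-0.0001  0.0009]
socket(side) - key [ 0.0032 -0.0025]
key_tip 0.92 [372.8 144.7] [ 0.5305 -0.2755  0.0751]
key_tip 0.75 [295.4 199.7] [ 0.5739 -0.0226  0.0751]
key_tip 0.62 [327.6 162. ] [ 0.585  -0.162   0.0751]
key_grip 0.95 [375.7 119.9] [ 0.5379 -0.2932  0.1311]
key_grip 0.72 [294.6 178. ] [ 0.5742 -0.0248  0.1311]
key_grip 0.56 [327.5 149.2] [ 0.5706 -0.1379  0.1311]
socket 0.66 [294.4 210.5] [ 0.5769 -0.0208  0.044 ]
```

```bash
python3 mv.py 0.575 -0.0247 0.077 0.1055
```

```text
t 15.425 pos [ 0.5725 -0.0224  0.1042] F [ 0.6 -0.1 -2. ] w 0.273 q [-0.17  0.03  1.83  0.    1.28 -0.28]
delta units [-0.085  0.074  0.908] turn units [0.001 0.    0.017]
```

```bash

python3 -m crank '[{"angular":[0,0,0],"delta_pos":[-0.085,0.075,0.2],"gripper":0.15},{"angular":[0,0,0],"delta_pos":[0,0,0.35],"gripper":0.15},{"angular":[0,0,0],"delta_pos":[0,0,0.35],"gripper":0.15},{"angular":[0,0,0],"delta_pos":[0,0,0],"gripper":0.15},{"angular":[0,0,0],"delta_pos":[0,0,0],"gripper":0.15}]'
python3 shot.py 266 160 65 pics/s2.png; sed -i 's/^for t in.*/sys.exit()\n&/' keyfit.py; sed -i 's/lum<75/lum<55/' keyfit.py; python3 keyfit.py | tail -2
```

```text
time: 16.05
tool_pos: [0.575, -0.0247, 0.0771]
tool_rot: [-0.0, 0.668, 0.744, -0.0]
contact_force: [-0.6, 0.3, -1.4]
gripper_width: 0.278
t 16.3 yaw tool 0.107 tcp [ 0.5753 -0.0247  0.0777] key xy [ 0.5757 -0.0254] 70.4 key-tcp [ 0.0003 -0.0007]
socket(side) - key [-0.0001  0.0015]
```

View pics/s2.png

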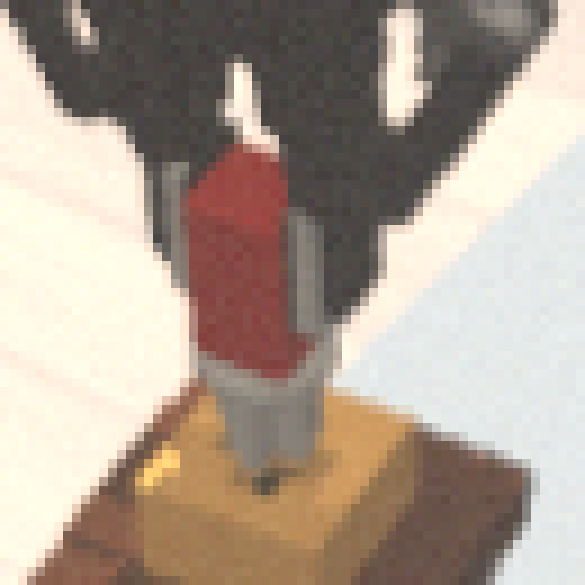

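The stem end (around pixel (296,209)) sits over the cross, with its arms aligned. I'll descend in guarded steps.

```bash

python3 -m crank '[{"angular":[0,0,0],"delta_pos":[0,0,0.07],"gripper":0.15},{"angular":[0,0,0],"delta_pos":[0,0,0.07],"gripper":0.15},{"angular":[0,0,0],"delta_pos":[0,0,0.07],"gripper":0.15}]'
python3 -m crank '[{"angular":[0,0,0],"delta_pos":[0,0,0.07],"gripper":0.15},{"angular":[0,0,0],"delta_pos":[0,0,0.05],"gripper":0.15},{"angular":[0,0,0],"delta_pos":[0,0,0],"gripper":0.15}]'
```

```text
time: 16.68
tool_pos: [0.5749, -0.0246, 0.0707]
tool_rot: [-0.0, 0.668, 0.744, -0.0]
contact_force: [-0.1, -0.5, -2.3]
gripper_width: 0.274
time: 17.05
tool_pos: [0.5749, -0.0246, 0.0671]
tool_rot: [-0.0, 0.668, 0.744, -0.0]
contact_force: [-1.4, 0.4, -1.4]
gripper_width: 0.27
```

```bash

python3 -m crank '[{"angular":[0,0,0],"delta_pos":[0,0,0.06],"gripper":0.15},{"angular":[0,0,0],"delta_pos":[0,0,0.06],"gripper":0.15},{"angular":[0,0,0],"delta_pos":[0,0,0],"gripper":0.15}]'
python3 -m crank '[{"angular":[0,0,0],"delta_pos":[0,0,0.06],"gripper":0.15},{"angular":[0,0,0],"delta_pos":[0,0,0],"gripper":0.15}]'
python3 shot.py 266 160 65 pics/s3.png
```

```text
time: 17.42
tool_pos: [0.575, -0.0248, 0.0635]
tool_rot: [0.0, 0.668, 0.744, -0.0]
contact_force: [0.8, -0.6, -2.3]
gripper_width: 0.276
time: 17.68
tool_pos: [0.5751, -0.0248, 0.0618]
tool_rot: [0.0, 0.668, 0.744, -0.0]
contact_force: [-0.0, -1.2, -2.6]
gripper_width: 0.274
```

View pics/s3.png

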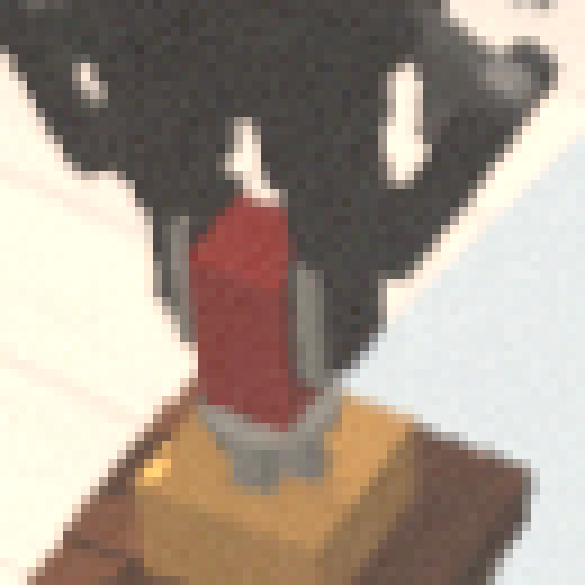

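The stem is sliding in with no side force, about 11 mm deep. Continuing down against the spring.

```bash

python3 -m crank '[{"angular":[0,0,0],"delta_pos":[0,0,0.06],"gripper":0.1},{"angular":[0,0,0],"delta_pos":[0,0,0.06],"gripper":0.1},{"angular":[0,0,0],"delta_pos":[0,0,0.06],"gripper":0.1},{"angular":[0,0,0],"delta_pos":[0,0,0],"gripper":0.1}]'
python3 -m crank '[{"angular":[0,0,0],"delta_pos":[0,0,0.06],"gripper":0.1},{"angular":[0,0,0],"delta_pos":[0,0,0.06],"gripper":0.1},{"angular":[0,0,0],"delta_pos":[0,0,0.06],"gripper":0.1},{"angular":[0,0,0],"delta_pos":[0,0,0],"gripper":0.1}]'
```

```text
time: 18.27
tool_pos: [0.5752, -0.0248, 0.0569]
tool_rot: [0.0, 0.668, 0.744, 0.0]
contact_force: [-0.5, -0.8, 1.0]
gripper_width: 0.273
time: 18.77
tool_pos: [0.5753, -0.0248, 0.0514]
tool_rot: [0.0, 0.668, 0.744, 0.0]
contact_force: [-2.1, -0.8, 5.3]
gripper_width: 0.274
```

```bash

python3 -m crank '[{"angular":[0,0,0],"delta_pos":[0,0,0.06],"gripper":0.1},{"angular":[0,0,0],"delta_pos":[0,0,0.06],"gripper":0.1},{"angular":[0,0,0],"delta_pos":[0,0,0.05],"gripper":0.1},{"angular":[0,0,0],"delta_pos":[0,0,0],"gripper":0.1}]'
python3 -m crank '[{"angular":[0,0,0],"delta_pos":[0,0,0.04],"gripper":0.1},{"angular":[0,0,0],"delta_pos":[0,0,0],"gripper":0.1}]'
```

```text
time: 19.27
tool_pos: [0.5754, -0.0249, 0.0467]
tool_rot: [0.0, 0.668, 0.744, 0.0]
contact_force: [-2.1, -1.4, 7.3]
gripper_width: 0.273
time: 19.52
tool_pos: [0.5754, -0.0248, 0.0456]
tool_rot: [0.0, 0.668, 0.744, -0.0]
contact_force: [-2.9, -2.0, 7.4]
gripper_width: 0.278
```

```bash

python3 -m crank '[{"angular":[0,0,0],"delta_pos":[0,0,0.04],"gripper":0.1},{"angular":[0,0,0],"delta_pos":[0,0,0],"gripper":0.1}]'
python3 -m crank '[{"angular":[0,0,0],"delta_pos":[0,0,0.04],"gripper":0.1},{"angular":[0,0,0],"delta_pos":[0,0,0],"gripper":0.1}]'
python3 shot.py 266 160 65 pics/s4.png
```

```text
time: 19.77
tool_pos: [0.5754, -0.0249, 0.0454]
tool_rot: [0.0, 0.668, 0.744, -0.0]
contact_force: [-5.4, -0.8, 13.3]
gripper_width: 0.273
time: 20.02
tool_pos: [0.5755, -0.0249, 0.0454]
tool_rot: [0.0, 0.668, 0.744, -0.0]
contact_force: [-9.0, -1.0, 18.7]
gripper_width: 0.277
```

View pics/s4.png

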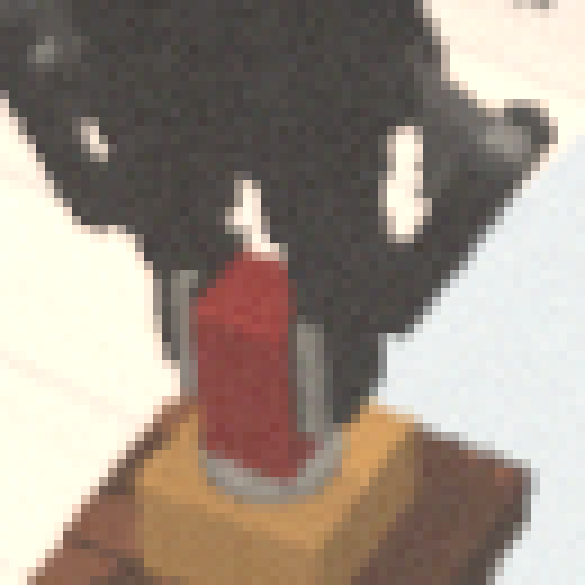

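The force jumped (7 → 19 N) with the TCP stopped at 0.0454, against an expected 0.045 at home, and the collar looks flush on the brass. I'll do a final check on steadiness, the clamp rod and the bystanders.

```bash

python3 -m crank '[{"angular":[0,0,0],"delta_pos":[0,0,0.01],"gripper":0.1},{"angular":[0,0,0],"delta_pos":[0,0,0],"gripper":0.1},{"angular":[0,0,0],"delta_pos":[0,0,0],"gripper":0.1}]'
python3 - <<'E'
from h import *
b=grab_frame('top')[...,::-1]; a=grab_frame('side')[...,::-1]
o=cv2.imread('pics/side0.png')
cv2.imwrite('pics/f.png',cv2.convertScaleAbs(np.hstack([cv2.resize(o[190:340,200:350],(390,390)),cv2.resize(a[190:340,200:350],(390,390))]),alpha=1.4))
for c in('side','top'):
  for t in('bronze_thimble','bisque_thimble','turtle','pear_weight'):
    print(c,t,[(round(d['conf'],2),np.round(d['bbox'])) for d in find_in(c,t)[:2]])
cv2.imwrite('pics/ft.png',b)
s=state();print(s['time'],s['tool_pos'],s['contact_force'],s['gripper_width'])
E
```

```text
time: 20.5
tool_pos: [0.5755, -0.0249, 0.0454]
tool_rot: [0.0, 0.668, 0.744, -0.0]
contact_force: [-10.2, -0.4, 19.4]
gripper_width: 0.275
side bronze_thimble []
side bisque_thimble [(0.62, array([306., 274., 318., 289.])), (0.56, array([394., 156., 413., 180.]))]
side turtle [(0.76, array([320., 130., 342., 150.]))]
side pear_weight [(0.86, array([392., 159., 413., 179.]))]
top bronze_thimble [(0.47, array([220., 232., 226., 239.])), (0.27, array([203., 170., 331., 223.]))]
top bisque_thimble []
top turtle [(0.91, array([428., 132., 456., 156.]))]
top pear_weight [(0.7, array([423., 221., 445., 244.]))]
21.0 [ 0.57550685 -0.02491203  0.04541221] [-10.53173695  -0.40826873  19.73681212] 0.2762380174291371
```

View pics/f.png

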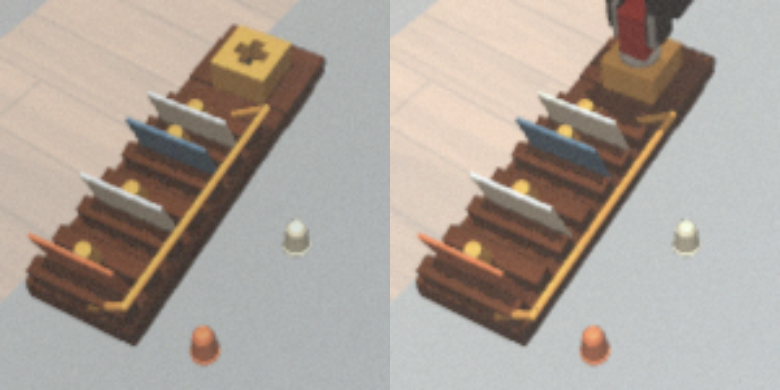

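View pics/ft.png

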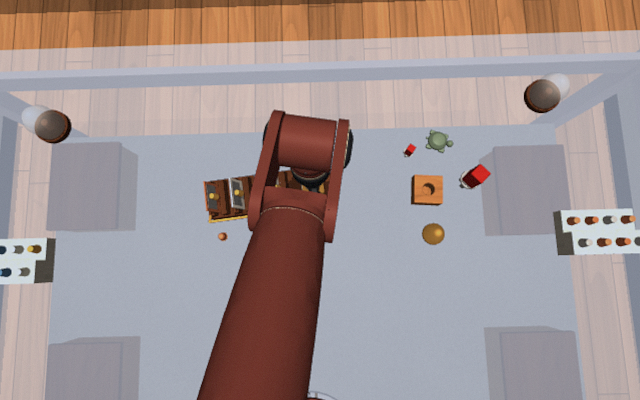

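The side view shows the collar flush on the brass and the clamp rod moved away from the cards (rod end from about (303,232) to (309,235)). The thimbles, turtle, pear and the two other keys are where they were, and the force is steady. Handing in.

```bash
python3 -c "
from plant import *
print(job_done()); s=state(); print(s['time'],s['tool_pos'],s['contact_force'],s['gripper_width'])"
```

```text
the job is handed in; nothing more can be done
None
the job is handed in; nothing more can be done
```

I lifted the middle-sized red key out of its rest and turned it about 19° to line up with the socket. I slid it in, seated the collar on the brass and handed in at about 21 s, still gripping and pressing. The system gave no verdict.

**Last checks that passed**
- **Seating:** the TCP stopped at z 0.0454, against 0.045 expected when home. The upward force jumped from 7 to about 19 N with no further travel, so the collar is down on the brass and the spring is compressed. The collar also looks flush in the side picture.
- **Grip and clamp:** the gripper opening held at 0.276, which matches the 24 mm handle. The clamp rod has visibly moved out in front of the cards.
- **Bystanders:** the thimbles, turtle, pear and the two other keys are where they were in the pictures. The networks missed the bronze thimble in the side view and the white one in the top view, where the arm hides it. Each showed in the other camera.

**Disagreements**
- **Fingertip height:** the fingertips stood about 25 mm higher than the stated tool geometry. My first grasp held only the top of the handle, so I reopened, went lower in guarded steps and gripped again.
- **Camera offset:** the two cameras differed by about 2 mm in x, so I aimed between their two estimates.
- **Side force:** a steady sideways force of about 10 N remained while pressing.

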